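# Shut off one air line in the covered valve box

## Task

The wire stripping machine needs its air turned off: push the cover of the compressed-air valve box by its turned-up flange all the way aside, under the fixed panel, then push the one lever that carries a round tag a quarter turn clockwise until it is fully shut, across its tube. Push only, without gripping the flange or the lever between the fingers. The cover stays in its tracks, not lifted out, and is left open; the two untagged levers stay open and the loose things on and around the box are left where they are.

Things in the scene. Friction and masses are not known exactly. Their poses are not given: they have to be found in the camera images.
- airbox: Compressed-air valve box fixed to the bench, 178 mm (its x) by 588 mm (its y), long walls 74 mm high. Origin on the bench under the middle of the valve bay; y axis along the box, +x away from the robot. The open-topped bay spans y -142 to +140 mm, x -85 to +85 mm; the end wall at y -145 mm is 70 mm high. Bar along the bay's back: x +52 to +80 mm, top at 46 mm.
- panel_edge (a point): Middle of the edge of the box's fixed panel, at box y +140 mm, 77 mm above the bench (panel top). The panel covers the box from here to y +440 mm and the cover slides in under it; this edge stops the cover's flange. A filter-regulator 126 mm high stands at the far +y end.
- cover: Loose flat bare-steel cover plate of the bay, 0.3 to 0.6 kg, 166 x 296 x 4 mm, lying in two tracks, top 71 mm above the bench; at first it hides all three valves. Slides along the box's y (about 2 to 7 N). Origin at its underside centre: box y +6 mm shut (6 to 31 mm at the start), +284 mm fully aside, where its flange meets the panel edge.
- cover_flange (a point): Centre of the cover's turned-up flange, the upright strip on the cover's -y edge: 120 mm long (box x), 4 mm thick (box y), standing from 71 to 95 mm above the bench; this point is 83 mm up. Box y is about -140 mm shut and +138 mm fully aside. Push its -y face towards +y.
- tag (a point): Centre of the round tag, an aluminium disc 24 mm across and 3 mm thick screwed flat on top of one lever, 38 mm from its stem axis: this is the marked lever, and may be any of the three. This point is 59.5 mm above the bench, tag top 61 mm.
- stem_tagged (a point): Point on the vertical stem axis of the marked valve, 54.5 mm above the bench. The three valves stand in a row along the box's y, 76 mm apart, stems at box x +15 mm. Each has a brass body 26 mm wide, top at 43 mm (stem and nut above it to 57 mm, 14 mm across), and an outlet tube, top at 36 mm, towards box -x under its lever.
- lever_tagged (a joint): Turn of the marked lever, rad: 0 = open (along its tube, pointing to box -x), 1.571 = shut (pointing to box +y), stops at both; shuts clockwise from above. Stiff, 0.18 N m (5 N at the tag), stays where left; starts at 0 to 0.3. Black grip 13 mm wide, 18 to 52 mm from the stem, underside 51 mm and top 58 mm above the bench.
- stem_plain1 (a point): The same point on the stem of one of the two valves whose levers carry no tag.
- stem_plain2 (a point): The same point on the stem of the other valve without a tag.
- lever_plain1 (a joint): Turn of that untagged lever, same meaning and size; starts open (0 to 0.06), must stay open.
- lever_plain2 (a joint): Turn of the other untagged lever, same meaning and size; starts open (0 to 0.06), must stay open.
- gauge: loose pressure gauge lying face up on the fixed panel, 52 mm across, 23 mm high; origin at the centre of its underside; leave alone
- cutters: loose pair of wire cutters, 136 mm, lying on the fixed panel; leave alone
- tape: loose roll of tape, 80 mm across, 19 mm high, lying on the fixed panel; leave alone
- spool: loose reel of wire, 80 mm across, 56 mm high, on the bench beyond the -y end of the box; leave alone
- jar: loose jar, 56 mm across, 62 mm high, on the bench on the robot's side of the fixed panel; leave alone
- wrench: loose wrench, 150 mm, lying on the bench on the robot's side of the box; leave alone
- tray: loose parts tray, 90 x 150 mm, 30 mm high, on the bench behind the box; leave alone
- mug: loose mug, 76 mm across, 85 mm high, on the bench near the -y end of the box; leave alone

How it is judged (in metres and radians):
On the way, in this order (a step that is already met when the one before it is completed fails the run):
1. the cover is pushed aside, its flange within 30 mm of the fixed panel's edge stop (y of cover_flange in the frame of airbox above 0.108 m and value of joint lever_tagged below 0.6 rad), for 0.2 s.
2. the tagged lever is pushed fully shut (value of joint lever_tagged above 1.45 rad), for 0.2 s.
At the end, for the whole second after the job is handed in: The cover lies at rest in its tracks with its flange within 30 mm of its fully open stop, the tagged lever is within 7 degrees (0.12 rad) of fully shut, and both untagged levers are open to within 0.3 rad (y of cover_flange in the frame of airbox above 0.108 m and value of joint lever_tagged above 1.45 rad and velocity of joint lever_tagged below 0.05 rad/s and value of joint each of lever_plain1, lever_plain2 below 0.3 rad and linear speed of cover below 0.01 m/s and z of cover in the frame of airbox between 0.063 and 0.073 m); the robot touches nothing.
It fails at once if the cover's flange is gripped between the fingers (the grasp point straddles it in contact) (y of the grasp point in the frame of cover_flange between -0.005 and 0.005 m and x of the grasp point in the frame of cover_flange between -0.065 and 0.065 m and z of the grasp point in the frame of cover_flange between -0.03 and 0.022 m and contact force between the fingers and cover above 1 N).
It fails at once if the tagged lever is gripped between the fingers (the grasp point straddles it in contact) (y of the grasp point in the frame of tag between -0.005 and 0.005 m and x of the grasp point in the frame of tag between -0.018 and 0.022 m and z of the grasp point in the frame of tag between -0.03 and 0.014 m and contact force between the fingers and anything else above 1 N).
It fails at once if the cover is lifted more than 8 mm, or tilted more than 0.08 rad, out of its tracks (z of cover in the frame of airbox above 0.075 m or angle between cover's own z axis and vertical above 0.08 rad).
It fails at once if an untagged lever is turned past 0.3 rad (value of joint any of lever_plain1, lever_plain2 above 0.3 rad).
It fails at once if a loose thing on or around the box is moved or lifted more than 30 mm (distance of any of gauge, cutters, tape, spool, jar, wrench, tray, mug from where it was at the start of the episode above 0.03 m).
It also fails if it takes over 48 s, if anything falls off the work surface, if the arm or the gripper's body presses on something with over 40 N, if the wrist force passes 120 N, or if a joint passes its speed limit or range.

## Robot

A 7-joint arm with a two-finger parallel gripper is mounted at the origin on the work surface. World frame = base frame: x ahead of the robot, y to its left, z up, the work surface at z = 0. Lengths are in m, angles in degrees, forces in N, time in s.
With the tool pointing down it reaches from about 0.425 to 0.875 m from the base axis. Payload 4.7 kg.
Tool frame: the origin (TCP) lies at the very end of the fingers, on their centre line; the grasp point (between the pads) lies 19 mm behind it; z points along the fingers, y is the line along which they close (so a half turn about z gives the same grasp; the last joint's range is limited). The gripper opens to 87 mm and grips with 3 to 60 N. Pads are 19 mm wide; open, the fingers measure 117 mm over their backs; the gripper's body (75 mm by 190 mm) begins 51 mm behind the grasp point.
Start: joints at [-74.192, 18.392, -4.016, 83.108, 1.295, 78.541, -3.26], TCP at [0.168, 0.628, 0.223] pointing down, gripper open.
Joint ranges: [-163.93, 163.93], [-17.29, 119.83], [-79.2, 71.16], [3.27, 140.29], [-89.18, 269.18], [5.43, 117.66], [-154.24, 154.24]. Speed limits (degrees/s): [147.25, 147.25, 180, 180, 180, 180, 180].

## Interface

Orientations are given as [roll, pitch, yaw] about the fixed x, y, z axes, in that order (R = Rz(yaw) Ry(pitch) Rx(roll)).
In Python, from cell import telemetry, cams, env gives the robot as it stands.
- The arm moves only by the tool arm_command, never from a script. Its argument "series" is text: rows parted by semicolons, each of 5 numbers parted by spaces: the shift along the tool's x, y, z in mm, then the turn about the tool's z in rad, then the closure in counts, from 0 (fully open) to 255 (shut). A call has 1 to 20 rows; each row shifts and turns the commanded pose from where the row before left it, along the tool's axes as they then stand; what a row does not reach is not made up. A row lasts 1/12 s, in which the tool goes at most 41.7 mm and 7.16 degrees, less where a joint would pass 70% of its speed; a pose out of reach is approached as far as the arm can. A call is refused whole if a number of a shift passes 41.7 or a number of a turn 0.125, either way. A call with a gripper value outside its range is refused whole. The fingers move at their own pace and stop on an object; "squeeze" is the grip in N (left out, the last holds). Time passes only in rows, so rows that do not move let the fingers close. It gives the time, the measured TCP pose, the force, the opening and the grip force at its end, in the units of the state.
- telemetry.get_obs(): the state, without advancing time (a new reading comes with each control period).
- cams.read_camera(name): name is "scene" or "side" or "wrist"; returns the picture (400x640x3 uint8, blue, green, red); there is no depth.
- cams.calibration(name): a dict with "K" (3x3 intrinsics, pixels), "origin" and "rotation" of the camera in the world; the wrist camera has in their place "hand_eye" (4x4, takes a point from camera to tool coordinates, whose origin is the TCP and whose axes are the flange's). Camera axes: x right, y down, z forward; pixel columns grow to the right and rows downward; lengths in m; the calibration is good to about 2 mm. A picture is of the moment at which its call begins: read the wrist's pose just before it. calibration takes no time and is no camera call.
- env.sign_off(): hands the job in; it is judged then, once.
The state is a dict: "time_s": time; "qpos": joint angles; "joint_velocities": joint speeds; "effort": joint torques, N m; "tool_pos": TCP position; "tool_rot": TCP orientation; "force": force on the tool from outside, world axes, zero at the start; "wrist_torque": the same for the moment, N m; "grip_width": finger opening in m; "grasp_force": force on a finger pad.
Only numpy, scipy, OpenCV 4.12 (cv2) and the standard library are available. Lean on these libraries where they do the work, as an engineer would, in place of code of your own. Each camera call takes 0.05 s, during which the arm holds its last target. There are 200 camera calls.

## Working session

There is one attempt and no reset: what is moved stays moved. The work goes in short steps, Python scripts to look and compute and a tool call to move; the robot and the scene stay as the last step left them, time stands still between calls to the robot, and variables do not carry over. Pictures are saved under pics/ and viewed, at most 10 in all, crops included, and the job is handed in when it is done.

Besides the shell and the picture viewer there is one more tool, called as name(argument=value, ...) on one line, values as JSON. arm_command: Moves the arm, as the interface text tells. Its arguments: {"type":"object","properties":{"series":{"type":"string"},"squeeze":{"type":"number"}},"required":["series"]}

```bash
mkdir -p pics; ls; python3 - <<'E'
from cell import telemetry, cams, env
import cv2
o=telemetry.get_obs()
print({k:o[k] for k in ("time_s","tool_pos","tool_rot","grip_width","force")})
for n in ("scene","side","wrist"):
    cv2.imwrite(f"pics/{n}0.png",cams.read_camera(n))
    print(n,cams.calibration(n))
E
```

```text
pics
{'time_s': 0.0, 'tool_pos': array([0.16815778, 0.62731405, 0.22146272]), 'tool_rot': array([-1.79891808e+02,  6.32628816e-03,  1.65000394e+02]), 'grip_width': 0.08720192204847854, 'force': array([-0.29904071,  0.89227975, -0.66334088])}
scene {'K': array([[396.93880625,   0.        , 319.00103385],
       [  0.        , 396.93880625, 201.04177087],
       [  0.        ,   0.        ,   1.        ]]), 'origin': array([ 1.05009457, -0.29410383,  0.80629971]), 'rotation': array([-139.22204244,   -0.29387422,   54.31337051])}
side {'K': array([[434.68532937,   0.        , 317.9041766 ],
       [  0.        , 434.68532937, 202.51918524],
       [  0.        ,   0.        ,   1.        ]]), 'origin': array([ 0.0595338 , -0.67461927,  0.65940159]), 'rotation': array([-123.52680614,    1.06937024,  -35.04347187])}
wrist {'K': array([[304.04781878,   0.        , 318.33005845],
       [  0.        , 304.04781878, 199.61905101],
       [  0.        ,   0.        ,   1.        ]]), 'hand_eye': array([[ 3.68023925e-05, -9.68945481e-01, -2.47274451e-01,
         6.65146315e-02],
       [ 9.99999998e-01,  2.39656826e-05,  5.49225872e-05,
        -8.85063113e-04],
       [-4.72908917e-05, -2.47274452e-01,  9.68945480e-01,
        -1.61322497e-01],
       [ 0.00000000e+00,  0.00000000e+00,  0.00000000e+00,
         1.00000000e+00]])}
```

View pics/scene0.png

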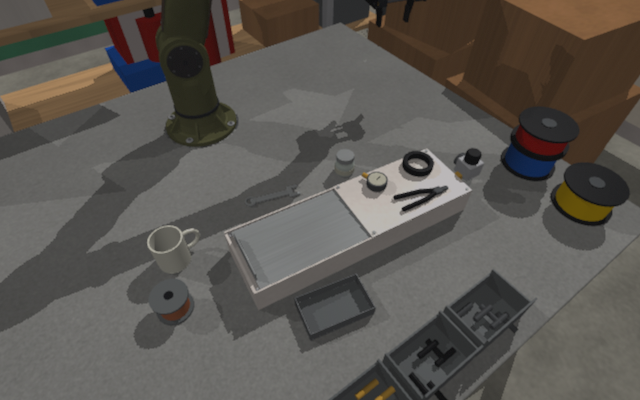

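View pics/side0.png

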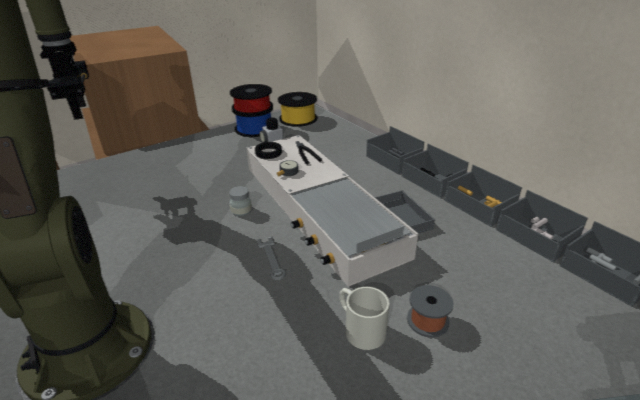

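The pictures show a box with a grey cover (flange at its -y end, scene ~(245,260)). A white panel carries the gauge, tape and cutters. The mug and spool stand past the -y end. I'll enlarge to pick out corners.

```bash
python3 - <<'E'
import cv2,numpy as np
a=cv2.imread("pics/scene0.png")[145:305,215:481]; b=cv2.imread("pics/side0.png")[130:282,240:424]
a=cv2.resize(a,None,fx=3,fy=3,interpolation=cv2.INTER_CUBIC)
cv2.imwrite("pics/a.png",a)
b=cv2.resize(b,None,fx=3.9,fy=3.9,interpolation=cv2.INTER_CUBIC)
cv2.imwrite("pics/b.png",b)
print(a.shape,b.shape)
E
```

```text
(480, 798, 3) (593, 718, 3)
```

View pics/a.png

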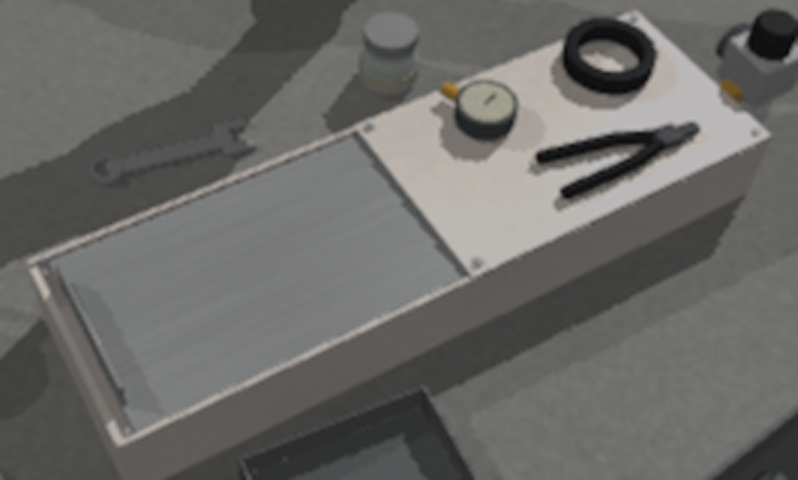

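View pics/b.png

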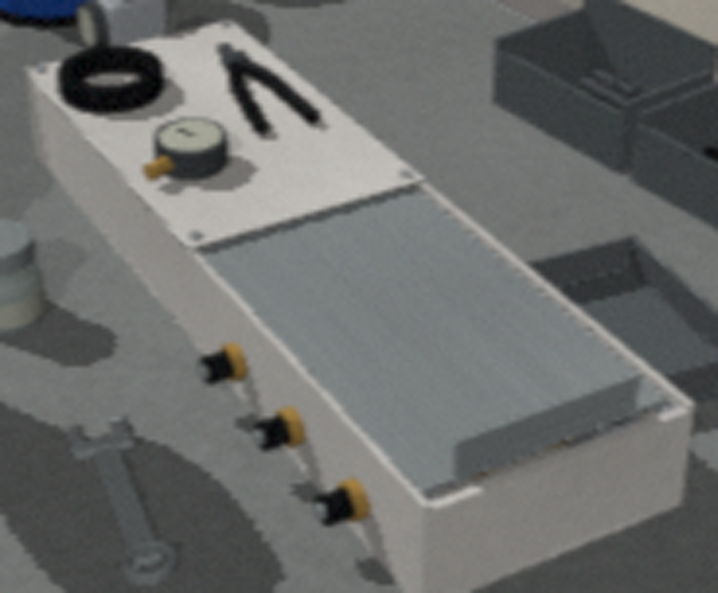

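```bash
cat > h.py <<'E'
import numpy as np,cv2
from scipy.spatial.transform import Rotation as R
from scipy.optimize import least_squares
from cell import cams,telemetry
def cam(n):
    c=cams.calibration(n)
    if n=="wrist":
        o=telemetry.get_obs(); H=np.array(c["hand_eye"]); T=R.from_euler("xyz",o["tool_rot"],degrees=True).as_matrix()
        return c["K"],o["tool_pos"]+T@H[:3,3],T@H[:3,:3]
    return c["K"],c["origin"],R.from_euler("xyz",c["rotation"],degrees=True).as_matrix()
def proj(c,P):
    K,o,M=c; p=(np.atleast_2d(P)-o)@M@K.T; return p[:,:2]/p[:,2:]
def plane(c,uv,z):
    K,o,M=c; d=M@np.linalg.solve(K,[*uv,1]); return o+d*(z-o[2])/d[2]
def box2w(b,P):
    x,y,a=b; return np.c_[x,y,0]+np.atleast_2d(P)@R.from_euler("z",a).as_matrix().T
E
python3 - <<'E'
from h import *
P=np.array([[-.089,-.148,.074],[.089,-.148,.074],[-.089,.14,.077],[.089,.14,.077],[.089,.44,.077],[-.089,.44,.077]])
s=np.array([[28,262],[118,443],[355,127],[468,275],[770,135],[640,12]])/3+[215,145]
d=np.array([[424,505],[692,407],[192,247],[425,180],[235,22],[30,68]])/3.9+[240,130]
S,D=cam("scene"),cam("side")
f=lambda b:np.r_[proj(S,box2w(b,P))-s,proj(D,box2w(b,P))-d].ravel()
r=least_squares(f,[.6,0,0],loss="soft_l1"); print(r.x,np.degrees(r.x[2])); print(f(r.x).reshape(-1,2).round(1))
b=r.x; np.save("box.npy",b)
def tobox(p): return R.from_euler("z",-b[2]).apply(p-np.r_[b[:2],0])
for uv in ([457,440],[640,378]): print("flange top",tobox(plane(D,np.array(uv)/3.9+[240,130],.095)))
for n,c,uv,z in (("mug",S,(168,235),.085),("mugS",D,(367,300),.085),("spool",S,(170,290),.056),("gauge",S,(215+487/3,145+100/3),.1)): print(n,plane(c,uv,z),tobox(plane(c,uv,z)))
E
```

```text
[ 0.59331432 -0.0179018  -0.12291612] -7.042575062938817
[[-1.  -1. ]
 [-1.   1.1]
 [-0.6 -0.8]
 [ 1.2  0.9]
 [ 1.2  0.6]
 [-0.9 -0.6]
 [-0.4  0.2]
 [ 0.5 -1. ]
 [-0.5 -0.6]
 [ 0.2 -1.1]
 [-0.3 -1.4]
 [-0.5 -0.7]]
flange top [-0.05872569 -0.13247134  0.095     ]
flange top [ 0.05830499 -0.13585112  0.095     ]
mug [ 0.43296932 -0.26080724  0.085     ] [-0.12935338 -0.26073219  0.085     ]
mugS [ 0.43823394 -0.2684311   0.085     ] [-0.12319375 -0.26765305  0.085     ]
spool [ 0.5455649  -0.30994082  0.056     ] [-0.01158319 -0.29569008  0.056     ]
gauge [0.58082004 0.2251061  0.1       ] [-0.04219445  0.2396426   0.1       ]
```

arm_command(series="-10 -10 0 -0.07 255; -30 -20 0 -0.07 255; -33 -25 0 0 255; -33 -25 0 0 255; -33 -25 0 0 255; -33 -25 0 0 255; -33 -25 0 0 255; -33 -25 0 0 255; -33 -25 0 0 255; -33 -25 0 0 255; -25 -30 0 0 255; -15 -36 0 0 255; -15 -36 0 0 255; -15 -36 0 0 255; -15 -36 0 0 255; -15 -36 0 0 255; -15 -36 0 0 255; -15 -36 0 0 255; -10 -36 0 0 255; 0 -36 0 0 255", squeeze=10)

```text
time_s: 1.82
tool_pos: [0.5356, -0.011, 0.2224]
tool_rot: [-180.0, 0.1, 173.0]
force: [0.1, -0.4, -0.1]
grip_width: 0.0006
grasp_force: 0.0
```

```bash
cat >> h.py <<'E'
b=np.load("box.npy")
def tobox(p): return R.from_euler("z",-b[2]).apply(p-np.r_[b[:2],0])
def st():
    o=telemetry.get_obs(); print(round(o["time_s"],2),"box mm",(tobox(o["tool_pos"])*1000).round(1),"yaw-box",(o["tool_rot"]-[0,0,np.degrees(b[2])]).round(2),"F",R.from_euler("z",-b[2]).apply(o["force"]).round(1),round(o["grip_width"],4))
E
python3 -c "from h import *;st()"
```

```text
1.82 box mm [-58.2  -0.3 222.4] yaw-box [-1.7996e+02  5.0000e-02  1.8002e+02] F [ 0.2 -0.4 -0.1] 0.0006
```

arm_command(series="-10 -31 0 0 255; -10 -31 0 0 255; -10 -31 0 0 255; -10 -31 0 0 255; -10 -31 10 0 255; -8 -30 15 0 255; 0 0 15 0 255; 0 0 10 0 255; 0 0 0 0 255; 0 0 0 0 255")

```text
time_s: 2.65
tool_pos: [0.5697, -0.1975, 0.172]
tool_rot: [179.9, -0.1, 173.1]
force: [0.1, -0.1, 0.1]
grip_width: 0.0008
grasp_force: 0.0
```

```bash
python3 - <<'E'
from h import *
st(); c=cam("wrist"); im=cams.read_camera("wrist")
for P in ([[-.06,-.134,.095],[.06,-.134,.095]],[[-.089,-.148,.074],[.089,-.148,.074]]):
    for q in proj(c,box2w(b,P)): print(q.round()); cv2.circle(im,tuple(int(v) for v in q),3,(0,0,255),1)
cv2.imwrite("pics/w1.png",im)
E
```

```text
2.65 box mm [  -1.4 -181.2  172. ] yaw-box [ 1.7993e+02 -8.0000e-02  1.8019e+02] F [ 0.1 -0.1  0.1] 0.0008
[381. 133.]
[374. 275.]
[361.  96.]
[354. 292.]
```

View pics/w1.png

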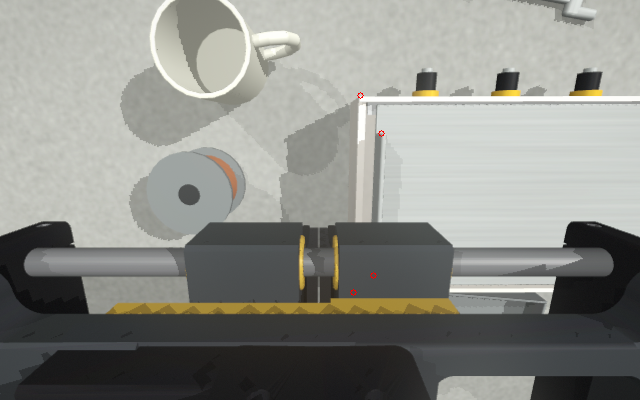

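The flange is where predicted: its top edge is at px (381,133). The finger tips hang clear of the -y wall. Next I descend and push.

arm_command(series="0 0 30 0 255; 0 0 30 0 255; 0 0 22 0 255; 0 0 10 0 255; 0 0 0 0 255; 0 0 0 0 255; 0 10 0 0 255; 0 10 0 0 255; 0 5 0 0 255; 0 5 0 0 255; 0 5 0 0 255; 0 5 0 0 255; 0 5 0 0 255; 0 5 0 0 255")

```text
time_s: 3.87
tool_pos: [0.5758, -0.1508, 0.0808]
tool_rot: [-179.9, 0.0, 173.0]
force: [-0.3, -3.4, 2.2]
grip_width: 0.0005
grasp_force: 1.5
```

```bash
python3 -c "from h import *;st()"
```

```text
3.87 box mm [  -1.1 -134.    80.8] yaw-box [-1.7990e+02  3.0000e-02  1.8001e+02] F [ 0.1 -3.4  2.2] 0.0005
```

arm_command(series="0 8 0 0 255; 0 12 0 0 255; 0 12 0 0 255; 0 12 0 0 255; 0 12 0 0 255; 0 12 0 0 255; 0 12 0 0 255; 0 12 0 0 255; 0 12 0 0 255; 0 12 0 0 255; 0 12 0 0 255; 0 12 0 0 255; 0 12 0 0 255; 0 12 0 0 255; 0 12 0 0 255; 0 12 0 0 255; 0 12 0 0 255; 0 12 0 0 255; 0 8 0 0 255; 0 4 0 0 255")

```text
time_s: 5.53
tool_pos: [0.603, 0.075, 0.0804]
tool_rot: [179.9, -0.0, 173.1]
force: [-0.3, -2.9, 2.8]
grip_width: 0.0002
grasp_force: 1.8
```

```bash
python3 - <<'E'
from h import *
st(); c=cam("wrist"); im=cams.read_camera("wrist")
for P in ([-.06,.136,.095],[-.089,.14,.077]):
    q=proj(c,box2w(b,P))[0]; print(q.round()); cv2.circle(im,tuple(int(v) for v in q),3,(0,0,255),1)
cv2.imwrite("pics/w2.png",im)
E
```

```text
5.53 box mm [-1.8 93.4 80.4] yaw-box [ 1.7995e+02 -2.0000e-02  1.8018e+02] F [ 0.  -2.9  2.8] 0.0002
[411. 141.]
[412.  81.]
```

View pics/w2.png

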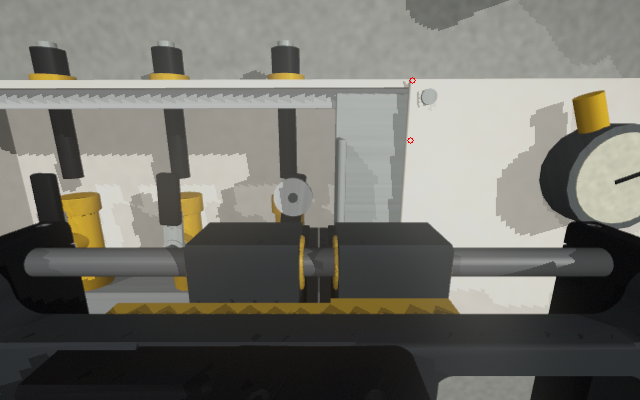

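The flange end is at px (341,140) and needs to reach (411,141), about 34 mm further. The round tag at (292,196) is on the +y valve.

arm_command(series="0 8 0 0 255; 0 8 0 0 255; 0 6 0 0 255; 0 4 0 0 255; 0 2 0 0 255; 0 2 0 0 255; 0 1 0 0 255; 0 0 0 0 255")

```text
time_s: 6.25
tool_pos: [0.6066, 0.1039, 0.0803]
tool_rot: [180.0, -0.0, 173.0]
force: [0.0, -1.1, -0.4]
grip_width: 0.0003
grasp_force: 0.3
```

```bash
python3 -c "from h import *;st()"
```

```text
6.25 box mm [ -1.7 122.5  80.3] yaw-box [ 1.7997e+02 -2.0000e-02  1.8007e+02] F [ 0.2 -1.1 -0.4] 0.0003
```

arm_command(series="0 2 0 0 255; 0 2 0 0 255; 0 0 0 0 255; 0 0 0 0 255; 0 -15 0 0 255; 0 -20 -20 0 255; -10 -15 -30 0 255; -20 -10 -30 0 255; -30 0 0 0 255; 0 0 0 0 255; 0 0 0 0 255; 0 0 0 0 255")

```text
time_s: 7.25
tool_pos: [0.6587, 0.0399, 0.1599]
tool_rot: [-180.0, -0.1, 173.0]
force: [-1.0, 0.2, 0.2]
grip_width: 0.0005
grasp_force: 0.0
```

```bash
python3 - <<'E'
from h import *
st(); c=cam("wrist"); im=cams.read_camera("wrist")
for y in (-76,0,76):
  for P in ([.015,y/1000,.057],[-.023,y/1000,.061]):
    q=proj(c,box2w(b,P))[0]; print(y,q.round()); cv2.circle(im,tuple(int(v) for v in q),3,(0,0,255),1)
for P in ([-.06,.134,.095],[-.089,.14,.077]):
    q=proj(c,box2w(b,P))[0]; print(q.round()); cv2.circle(im,tuple(int(v) for v in q),3,(0,0,255),1)
cv2.imwrite("pics/w3.png",im)
E
```

```text
7.25 box mm [ 57.8  65.4 159.9] yaw-box [-1.7999e+02 -9.0000e-02  1.8003e+02] F [-1.1  0.1  0.2] 0.0005
-76 [155. 151.]
-76 [147. 104.]
0 [244. 151.]
0 [240. 104.]
76 [332. 151.]
76 [333. 104.]
[421.  45.]
[424.   6.]
```

View pics/w3.png

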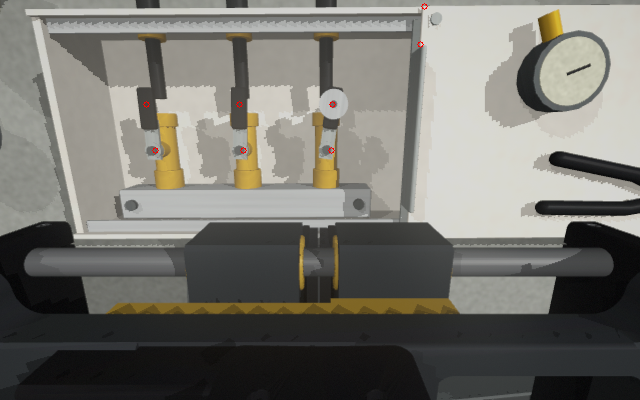

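The three stems are near y -76, 0 and +75, and the tagged lever (tag at px (334,104)) is nearly fully open. The flange end, at about (418,50), puts the cover at roughly 132 mm. Next I descend on the -y side of the tagged lever.

arm_command(series="25 -8 0 0 255; 28 -10 0 0 255; 25 -5 0 0 255; 0 0 0 0 255; 0 0 25 0 255; 0 0 25 0 255; 0 0 25 0 255; 0 0 20 0 255; 0 0 12 0 255; 0 0 0 0 255; 0 0 0 0 255")

```text
time_s: 8.22
tool_pos: [0.5791, 0.0273, 0.0535]
tool_rot: [-180.0, -0.0, 173.0]
force: [0.6, -0.5, 0.1]
grip_width: 0.0005
grasp_force: 0.0
```

```bash
python3 -c "from h import *;st()"
```

```text
8.22 box mm [-19.6  43.1  53.5] yaw-box [-1.7999e+02 -4.0000e-02  1.8008e+02] F [ 0.6 -0.4  0.1] 0.0005
```

arm_command(series="0 5 0 0 255; 0 6 0 0 255; 1.5 5 0 0 255; 1.5 5 0 0 255; 1.5 5 0 0 255; 0 5 0 0 255; 0 5 0 0 255; -0.5 5 0 0 255; -2 5 0 0 255; -2 5 0 0 255; -2.5 4 0 0 255; -3.5 4 0 0 255; -4 4 0 0 255; -4 3 0 0 255; 0 0 0 0 255; 0 0 0 0 255")

```text
time_s: 9.55
tool_pos: [0.5983, 0.0901, 0.0525]
tool_rot: [-179.9, -0.4, 173.0]
force: [-3.2, -0.4, -1.3]
grip_width: 0.0006
grasp_force: 1.7
```

```bash
python3 -c "from h import *;st()"
```

```text
9.55 box mm [ -8.3 107.8  52.5] yaw-box [-179.88   -0.36  180.02] F [-3.2 -0.8 -1.3] 0.0006
```

arm_command(series="-2 0 0 0 255; -1 0 0 0 255; -1 0 0 0 255; 0 0 0 0 255; 0 0 0 0 255")

```text
time_s: 9.97
tool_pos: [0.5993, 0.0907, 0.0523]
tool_rot: [-179.9, -0.7, 173.1]
force: [-12.7, -1.5, 3.9]
grip_width: 0.0004
grasp_force: 5.6
```

```bash
python3 -c "from h import *;st()"
```

```text
9.97 box mm [ -7.4 108.5  52.3] yaw-box [-179.88   -0.72  180.11] F [-12.4  -3.    3.9] 0.0004
```

The force rose to 12 N with almost no travel, so the lever is on its stop. I'll back off and check.

arm_command(series="8 0 0 0 255; 12 -5 0 0 255; 5 -10 -10 0 255; 0 -10 -30 0 255; -10 -10 -35 0 255; -30 -10 -30 0 255; -30 0 0 0 255; -10 0 0 0 255; 0 0 0 0 255; 0 0 0 0 255; 0 0 0 0 255")

```text
time_s: 10.88
tool_pos: [0.6522, 0.0406, 0.157]
tool_rot: [180.0, -0.1, 173.1]
force: [-0.2, 0.4, -0.2]
grip_width: 0.0004
grasp_force: 0.0
```

```bash
python3 - <<'E'
from h import *
st(); c=cam("wrist"); im=cams.read_camera("wrist")
for P in ([.015,.075,.057],[.015,.113,.061],[-.06,.132,.095]):
    q=proj(c,box2w(b,P))[0]; print(q.round()); cv2.circle(im,tuple(int(v) for v in q),3,(0,0,255),1)
cv2.imwrite("pics/w4.png",im)
E
```

```text
10.88 box mm [ 51.3  65.3 157. ] yaw-box [ 1.7997e+02 -5.0000e-02  1.8011e+02] F [-0.3  0.3 -0.2] 0.0004
[331. 159.]
[376. 159.]
[419.  54.]
```

View pics/w4.png

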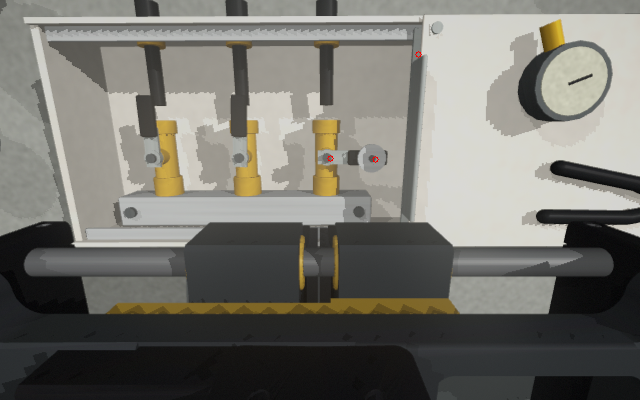

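The tagged lever now points to box +y: stem at (327,158), tag at (372,157). The other two levers are still open, the cover is aside, and the arm is clear.

```bash
python3 -c "
from cell import env
print(env.sign_off())"
```

```text
the job is handed in; nothing more can be done
None
```

The job is handed in: in the last wrist picture the cover is pushed aside under the panel, the tagged lever is fully shut across its tube, both untagged levers are still open, and the arm is clear; the sign-off returned no verdict.

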